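# Release the carousel brake and hold the marked driver at the front

### The job

The clear screwdriver carousel is locked by the red torque knob beside it: first turn that knob clockwise until it clicks past its detent and the brake lets go, without forcing the carousel round while it is still locked. Then turn the carousel until the driver with the orange end cap stands at the front, in line with the blue pointer on the base, and finish while still gripping the carousel there so that it is held still. Do not push the other things on the bench about.

Things in the scene. Friction and masses are not known exactly. Their poses are not given: they have to be found in the camera images.
- stand: fixed grey base, a disc of radius 110 mm, 20 mm high; origin under its centre on the bench, on the carousel's vertical turning axis. A blue arrow block (24 mm high) at its own -x, reaching 144 mm from the axis, marks the front. At its own (0, -165 mm) a turret (radius 28, 75 mm high) carries the red brake knob. The stand may be turned by up to 0.45 rad.
- carousel: clear turntable, radius 95 mm, upper disc's top 70 mm above the bench; origin on the turning axis, 28 mm up. Five upright screwdrivers fixed in it, 70 mm from the axis, 72 deg apart: round handles 28 mm wide, 70 to 135 mm up. The one at its own -x is marked (orange cap, others all teal). Locked (12 mm of play at the handles) until released, then turns either way (0.04 N m friction).
- marked_driver (a point): point on the axis of the marked (orange-capped) driver's handle, 20 mm below its top, 115 mm above the bench; a good height for the TCP to grip it. The handle turns with the carousel: a gripper that keeps its yaw rolls off it after a long arc, so turn the wrist along or take it in several grasps. Axes as the carousel's.
- front_place (a point): point fixed on the stand where marked_driver must come: 70 mm from the turning axis towards the blue pointer, 115 mm above the bench. Axes as the stand's.
- knob_grip (a point): point on the red brake knob's vertical turning axis, 106 mm above the bench, a good TCP height. The grip is a bar along the knob's own x, 44 mm long, 14 mm wide, 83 to 111 mm above the bench, over a round skirt of radius 26 mm. Axes turn with the knob; at joint value 0 they are the stand's.
- brake_knob (a joint): angle of the brake knob, rad: 0 to 0.3 = braked, growing clockwise seen from above to an end stop at 1.3. A sprung detent resists from 0.25 to 0.6 with up to about 0.2 N m, then clicks over and pushes the knob on to about 0.9; past 0.8 it counts as clicked, and further up to the stop is fine. It stays where it is left.
- torch: loose black plastic inspection torch lying flat, 150 x 42 x 32 mm, origin under its middle; bystander
- pipe_bender: loose aluminium pipe bender lying flat, about 305 x 110 x 28 mm: origin under its round former (radius 45 mm), its two handles run 260 mm towards its own -x; bystander
- steel_grips: loose steel grips (pliers) lying flat, 185 x 65 x 14 mm, origin under the pivot, jaws towards its own +x; bystander
- fittings_tray: loose blue open tray of copper fittings, 85 x 120 x 35 mm, origin under its centre; bystander
- screw_jar: loose closed jar with a black cap, 60 mm across, 75 mm high, origin under its centre; bystander
- tape_measure: loose yellow tape measure standing on edge, 75 x 36 x 60 mm, origin under its centre; bystander

How it is judged (in metres and radians):
On the way, in this order (a step that is already met when the one before it is completed fails the run):
1. the brake knob is turned clockwise past its detent (over 0.8 rad) (value of joint brake_knob above 0.8 rad), for 0.2 s.
2. the marked driver is brought to the front place (within 10 mm) and the carousel is gripped there (horizontal distance between marked_driver and front_place below 0.01 m and contact force between the fingers and carousel above 3 N), for 0.2 s.
At the end, for the whole second after the job is handed in: The marked driver stands within 10 mm of the front place, the brake knob is still released (over 0.8 rad), the fingers hold the carousel with more than 3 N and it does not turn (under 0.1 rad/s) (all of step 2 and value of joint brake_knob above 0.8 rad and angular speed of carousel below 0.1 rad/s); the arm keeps its last pose, push and grip.
It fails at once if the carousel is forced round (over 20 mm at the marked driver) while the brake is still on (knob under 0.4 rad) (distance of marked_driver from where it was at the start of the episode above 0.02 m and value of joint brake_knob below 0.4 rad).
It fails at once if a bystander is pushed more than 30 mm (distance of any of torch, pipe_bender, steel_grips, fittings_tray, screw_jar, tape_measure from where it was at the start of the episode above 0.03 m).
It also fails if it takes over 58 s, if anything falls off the work surface, if the arm or the gripper's body presses on something with over 40 N, if the wrist force passes 120 N, or if a joint passes its speed limit or range.

### The arm

A 6-joint arm with a two-finger parallel gripper is mounted at the origin on the work surface. World frame = base frame: x ahead of the robot, y to its left, z up, the work surface at z = 0. Lengths are in m, angles in degrees, forces in N, time in s.
With the tool pointing down it reaches from about 0.35 to 0.875 m from the base axis. Payload 4.2 kg.
Tool frame: the origin (TCP) lies between the finger pads, 19 mm behind the fingertips; this is the grasp point; z points along the fingers, y is the line along which they close (so a half turn about z gives the same grasp; the last joint's range is limited). The gripper opens to 87 mm and grips with 3 to 60 N. Pads are 19 mm wide; open, the fingers measure 117 mm over their backs; the gripper's body (75 mm by 190 mm) begins 51 mm behind the grasp point.
Start: joints at [-59.897, 22.042, 0.453, 0, -68.411, -14.817], TCP at [0.165, -0.603, 0.241] pointing down, gripper open.
Joint ranges: [-179.83, 179.83], [-69.29, 118.12], [-61.27, 80.66], [-181.25, 117.63], [-171.15, -9.14], [-177.46, 177.46]. Speed limits (degrees/s): [159.86, 159.86, 180, 180, 180, 180].

### API

Orientations are given as [roll, pitch, yaw] about the fixed x, y, z axes, in that order (R = Rz(yaw) Ry(pitch) Rx(roll)).
In Python, from workcell import env gives the robot as it stands. The module is installed in compiled form; this text tells all that it offers. Calls block until the motion is done:
- env.goto(position, orientation): joint-space move of the TCP to a pose.
- env.move_straight(position, rotation=None, rate=0.15, force_limit=None): straight line of the TCP; rotation=None keeps the orientation; rate is the mean speed in m/s. With force_limit (N) it stops when the force on the tool has changed by that much, and returns True; else False.
- env.set_joints(angles): joint-space move.
- env.gripper_to(opening, grasp_force=None): opening from 0.0 (shut) to 1.0 (fully open); grasp_force is the grip in N (None keeps the last); returns when the fingers have stopped.
- env.dwell(seconds).
- env.inverse_kinematics(position, orientation): joint angles nearest the present ones, or None.
- env.read_state(): the state.
- env.grab_frame(name): name is "side" or "top"; returns a dict with "image" (384x512x3 uint8, blue, green, red), "fx", "fy", "cx", "cy" (pixels), "D" ([k1, k2, p1, p2, k3] as OpenCV has them; the pictures are not rectified), "position" and "orientation" of the camera in the world. Camera axes: x right, y up, looking along -z (the intrinsics and any distortion apply to the point x, -y, -z); pixel columns grow to the right and rows downward; lengths in m; the calibration is good to about 2 mm. A picture is of the moment at which its call begins. There is no depth.
A pose or a line that the arm cannot do raises env.Unreachable and nothing moves.
- env.close_job(): hands the job in; it is judged then, once.
Trained networks look in a picture, given as the dict that the camera call returned (one of the last four; its "shot" number tells which), for a name from the list of things; names that differ only in an ending like _2 or _b are one class to them, and where a whole thing is asked for, a point or a joint stands for the part that bears it (a point fixed in the world has none). Each returns a list of dicts, best first, with "score" (0 to 1); they miss things now and then, are a little off and sometimes report something else, mostly with a low value. They report only what shows in the picture. A call takes as long as a camera call.
- env.search_frame(picture, thing): "xyz" ([x, y, z] in m, in world coordinates, good to about 4 mm: the middle of the surface that is visible of it).
- env.trace(picture, thing): "mask" (384x512 bool, what is visible of it).
The state is a dict: "clock": time; "joint_positions": joint angles; "qvel": joint speeds; "joint_torque": joint torques, N m; "position": TCP position; "tool_rot": TCP orientation; "force": force on the tool from outside, world axes, zero at the start; "wrist_torque": the same for the moment, N m; "opening": opening from 0.0 (shut) to 1.0 (fully open); "finger_force": force on a finger pad.
Only numpy, scipy, OpenCV 4.12 (cv2) and the standard library are available. Lean on these libraries where they do the work, as an engineer would, in place of code of your own. Each camera call takes 0.05 s, during which the arm holds its last target. There are 200 camera calls.

## Working session

There is one attempt and no reset: what is moved stays moved. The work goes in short steps, each a Python script; the robot and the scene stay as the last script left them, time stands still between calls to the robot, and variables do not carry over. Pictures are saved under pics/ and viewed, at most 10 in all, crops included, and the job is handed in when it is done.

```bash
mkdir -p pics; cat > h.py <<'E'
import numpy as np, cv2
from scipy.spatial.transform import Rotation as R
from workcell import env
def cam(f):
    o=np.array(f["orientation"],float)
    Rm=o if o.shape==(3,3) else R.from_euler('xyz',o,degrees=True).as_matrix()
    K=np.array([[f["fx"],0,f["cx"]],[0,f["fy"],f["cy"]],[0,0,1.]])
    return Rm,np.array(f["position"],float),K,np.array(f["D"],float)
def ray(f,uv):
    Rm,p,K,D=cam(f)
    x=cv2.undistortPoints(np.array([[uv]],float),K,D)[0,0]
    d=Rm@np.array([x[0],-x[1],-1]); return p,d/np.linalg.norm(d)
def at_z(f,uv,z):
    p,d=ray(f,uv); return p+d*(z-p[2])/d[2]
def tri(rays):
    A=sum(np.eye(3)-np.outer(d,d) for p,d in rays); b=sum((np.eye(3)-np.outer(d,d))@p for p,d in rays)
    return np.linalg.solve(A,b)
def proj(f,X):
    Rm,p,K,D=cam(f); c=Rm.T@(np.array(X)-p); c=c*[1,-1,-1]
    return cv2.projectPoints(c.reshape(1,1,3),np.zeros(3),np.zeros(3),K,D)[0].ravel()
E
python3 - <<'E'
from h import *
s=env.read_state(); print({k:np.round(v,3) for k,v in s.items()})
for n in("side","top"):
    f=env.grab_frame(n); cv2.imwrite(f"pics/{n}0.png",f["image"]); print(n,f["position"],f["orientation"],f["fx"],f["D"],f["cx"],f["cy"])
    for t in["stand","carousel","marked_driver","knob_grip","torch","pipe_bender","steel_grips","fittings_tray","screw_jar","tape_measure"]:
        print(t,[(np.round(d["xyz"],3),round(d["score"],2)) for d in env.search_frame(f,t)[:2]])
E
```

```text
{'clock': np.float64(0.0), 'joint_positions': array([-5.9897e+01,  2.2091e+01,  3.7900e-01, -2.8000e-02, -6.8411e+01,
       -1.4819e+01]), 'qvel': array([ 0.016, -0.067,  0.016,  0.096,  0.097, -0.103]), 'joint_torque': array([ 0.0000e+00, -3.9067e+01,  1.8741e+01,  4.2200e+00,  1.1000e-02,
       -0.0000e+00]), 'position': array([ 0.165, -0.602,  0.24 ]), 'tool_rot': array([ 1.79875e+02, -7.00000e-03, -1.64726e+02]), 'force': array([-0.399,  0.065,  0.278]), 'wrist_torque': array([ 0.045,  0.016, -0.04 ]), 'finger_force': np.float64(0.0), 'opening': np.float64(0.998)}
side [0.33198762 0.78543396 0.90991434] [  44.04108001   -1.1394822  -161.27168333] 380.98491008137165 [0.00703165 0.         0.         0.         0.        ] 258.08814029227614 187.18872922094724
stand [(array([0.561, 0.146, 0.069]), 0.62), (array([0.502, 0.509, 0.022]), 0.52)]
carousel [(array([0.563, 0.139, 0.072]), 0.96), (array([ 0.538, -0.433,  0.011]), 0.46)]
marked_driver [(array([0.562, 0.143, 0.073]), 0.73)]
knob_grip [(array([ 0.559, -0.038,  0.088]), 0.49), (array([0.564, 0.143, 0.07 ]), 0.15)]
torch [(ar
[... 578 characters left out ...]
2
stand [(array([0.559, 0.109, 0.069]), 0.6), (array([0.58 , 0.299, 0.027]), 0.26)]
carousel [(array([0.564, 0.119, 0.067]), 0.87), (array([0.582, 0.298, 0.026]), 0.29)]
marked_driver [(array([0.565, 0.12 , 0.07 ]), 0.91), (array([0.46 , 0.514, 0.018]), 0.15)]
knob_grip [(array([ 0.559, -0.045,  0.083]), 0.65), (array([0.566, 0.12 , 0.069]), 0.44)]
torch [(array([0.58 , 0.3  , 0.027]), 0.96)]
pipe_bender [(array([0.46 , 0.515, 0.016]), 0.88), (array([ 0.724, -0.025,  0.056]), 0.67)]
steel_grips [(array([ 0.547, -0.435,  0.012]), 0.9)]
fittings_tray [(array([0.762, 0.156, 0.019]), 0.57)]
screw_jar [(array([ 0.345, -0.314,  0.074]), 0.57)]
tape_measure [(array([ 0.725, -0.024,  0.059]), 0.55)]
```

```bash
python3 - <<'E'
import cv2
for n,(a,b,c,d) in {"side":(110,370,200,320),"top":(150,300,60,170)}.items():
    i=cv2.imread(f"pics/{n}0.png"); print(i.shape)
    if n=="side": cv2.imwrite("pics/side0b.png",cv2.resize(i,(800,600)))
t=cv2.imread("pics/top0.png"); cv2.imwrite("pics/top0c.png",cv2.resize(t,(800,600)))
E
```

```text
(384, 512, 3)
(384, 512, 3)
```

View pics/side0.png

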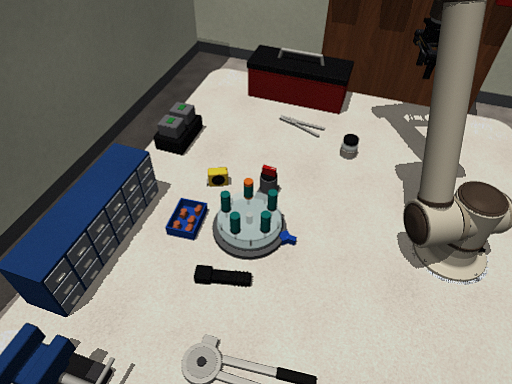

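View pics/top0.png

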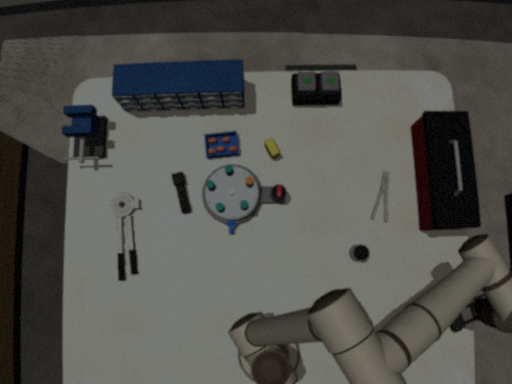

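The side view shows the carousel at about (249,220), the orange cap at (248,184), the red knob at (268,172) and the blue pointer at (289,238). In the top view the carousel is at (232,193), the orange cap at (250,181), the knob at (279,192) and the pointer at (232,228). Next I'll measure by colour in both views.

```bash
cat > seg.py <<'E'
from h import *
RNG={"orange":((8,150,110),(22,255,255)),"teal":((80,110,40),(98,255,255)),"blue":((104,140,60),(122,255,255))}
def blobs(f,name,box,amin=8):
    hsv=cv2.cvtColor(f["image"],cv2.COLOR_BGR2HSV)
    if name=="red": m=cv2.inRange(hsv,(0,150,70),(6,255,255))|cv2.inRange(hsv,(172,150,70),(180,255,255))
    else: m=cv2.inRange(hsv,*RNG[name])
    k=np.zeros_like(m); x0,x1,y0,y1=box; k[y0:y1,x0:x1]=1; m=m*k
    n,l,s,c=cv2.connectedComponentsWithStats(m)
    return [(c[i],s[i]) for i in range(1,n) if s[i][4]>=amin],m
BOX={"side":(205,305,150,262),"top":(196,295,155,240)}
E
python3 - <<'E'
from seg import *
for n in("side","top"):
    f=env.grab_frame(n); np.save(f"pics/{n}.npy",f,allow_pickle=True)
    for c in("orange","teal","blue","red"):
        for b,s in blobs(f,c,BOX[n])[0]: print(n,c,b.round(1),s)
a,b=[np.load(f"pics/{n}.npy",allow_pickle=True).item()["image"] for n in("side","top")]
A=cv2.resize(a[150:262,205:305],None,fx=4,fy=4,interpolation=2); B=cv2.resize(b[155:240,196:295],None,fx=4,fy=4,interpolation=2)
B=cv2.copyMakeBorder(B,0,A.shape[0]-B.shape[0],0,0,0); cv2.imwrite("pics/c1.png",np.hstack([A,B])[:600,:800])
E
```

```text
side orange [247.8 181.3] [244 178   9   9  55]
side teal [246.6 191.7] [244 186   6  12  51]
side teal [271.5 197.1] [268 189   9  20 124]
side teal [224.8 194. ] [221 191   9   7  56]
side teal [224.4 203.7] [221 199   8  12  54]
side teal [264.8 219.1] [261 211  10  20 126]
side teal [234.1 220. ] [230 212  10  20 126]
side blue [286.7 236.7] [279 230  17  15 126]
side red [268.4 170.4] [263 165  13  12  84]
top orange [249.1 179.9] [247 178   5   5  22]
top teal [228.3 168.5] [225 165   7   8  41]
top teal [209.9 184.2] [207 181   7   8  42]
top teal [243.8 204.4] [241 201   7   8  45]
top teal [219.4 206.5] [216 203   8   8  45]
top blue [231.3 225.4] [227 221  10  13  65]
top red [278.6 189.4] [277 185   5  11  36]
```

View pics/c1.png

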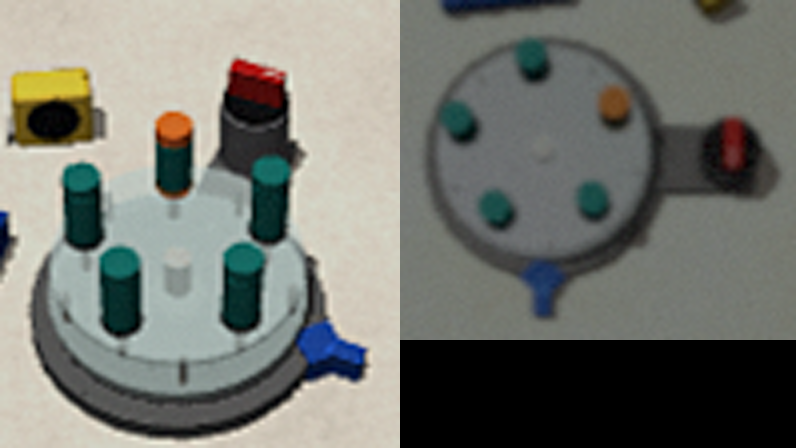

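```bash
cat > fit.py <<'E'
from seg import *
from scipy.optimize import least_squares
F={n:np.load(f"pics/{n}.npy",allow_pickle=True).item() for n in("side","top")}
teal={"side":[(271.5,197.8),(224.6,200.2),(264.8,219.6),(234.1,220.4)],"top":[(228.3,168.5),(209.9,184.2),(243.8,204.4),(219.4,206.5)]}
org={"side":(247.8,181.4),"top":(249.1,179.9)}
red={"side":(268.4,170.4),"top":(278.6,189.4)}
blue={"side":(286.7,236.7),"top":(231.3,225.4)}
def res(p,full=False):
    x,y,th,zh,zc=p; r=[]
    for n,f in F.items():
        pr=[proj(f,[x+.07*np.cos(th+k*np.radians(72)),y+.07*np.sin(th+k*np.radians(72)),zc if k==0 else zh]) for k in range(5)]
        r.append(pr[0]-org[n])
        for t in teal[n]:
            d=[q-np.array(t) for q in pr[1:]]; r.append(min(d,key=np.linalg.norm))
    return np.concatenate(r)
if __name__=="__main__":
    s=least_squares(res,[.565,.12,np.radians(-55),.1,.13]); p=s.x
    print(p.round(4),np.degrees(p[2]),"rms px",np.sqrt(np.mean(s.fun**2)),s.fun.round(1))
    for nm,d in(("red",red),("blue",blue)):
        X=tri([ray(F[n],d[n]) for n in F]); print(nm,X.round(4),[ (proj(F[n],X)-d[n]).round(1) for n in F],"at z",[at_z(F[n],d[n],.1 if nm=="red" else .012).round(4) for n in F])
        v=X[:2]-p[:2]; print(" r",np.linalg.norm(v),"ang",np.degrees(np.arctan2(v[1],v[0])))
    b,m=blobs(F["top"],"red",BOX["top"]); q=np.argwhere(m)[:,::-1].astype(float)
    w=np.array([at_z(F["top"],u,.108)[:2] for u in q]); c=w-w.mean(0); e,V=np.linalg.eigh(c.T@c); print("bar dir",np.degrees(np.arctan2(V[1,1],V[0,1])),np.ptp(w,0),w.mean(0))
E
python3 fit.py
```

```text
[ 0.5707  0.1184 -1.1838  0.1078  0.129 ] -67.82644644885086 rms px 0.43089098118414215 [-0.6 -0.1 -0.3  0.1 -0.2 -0.8 -0.6 -0.1 -0.3  0.2 -0.2  0.3  0.2  0.9
  0.4  0.8 -0.1  0.3  0.1  0.4]
red [ 0.5663 -0.0474  0.0937] [array([-0.9, -0.3]), array([0.1, 0.9])] at z [array([ 0.5614, -0.0409,  0.1   ]), array([ 0.5682, -0.0468,  0.1   ])]
 r 0.1658921120475898 ang -91.52650704153005
blue [0.4531 0.1215 0.0151] [array([-0.9, -0.3]), array([0.1, 0.8])] at z [array([0.4508, 0.1192, 0.012 ]), array([0.4561, 0.1218, 0.012 ])]
 r 0.11758867506852463 ang 178.51078067254977
bar dir 178.06009812487176 [0.03461844 0.01390365] [ 0.56678563 -0.04637786]
```

Both views agree: the axis is at (0.571, 0.118) and the stand yaw is about -1.5°. The knob is at r = 166 mm against 165 expected, with its bar at joint ~0. The marked driver sits at -67.8°. Next is the knob.

```bash
python3 - <<'E'
from h import *
k=np.array([.5664,-.0470]); y0=-1.7
P=lambda z:[k[0],k[1],z]
for yw in(y0,y0-35,y0-69): 
    print(env.inverse_kinematics(P(.106),[180,0,yw]))
env.gripper_to(.6,30)
env.goto(P(.20),[180,0,y0])
print(env.move_straight(P(.106),rate=.08,force_limit=8))
s=env.read_state(); print(s["clock"],s["position"],s["tool_rot"],s["force"],s["joint_positions"])
E
```

```text
[ 1.15862831e+01  2.42209728e+01 -1.77371038e+01  2.54444375e-14
 -4.80419235e+01  7.67137169e+01]
[ 1.15862831e+01  2.42209728e+01 -1.77371038e+01  2.54444375e-14
 -4.80419235e+01  4.17137169e+01]
[ 11.58628312  24.22097278 -17.73710376   0.         -48.04192346
   7.71371688]
False
5.8417 [ 0.56682642 -0.04694395  0.1066004 ] [-1.79988625e+02 -7.47152534e-02 -1.69229161e+00] [-0.54611788 -0.27028762  0.150881  ] [ 1.15862680e+01  2.41822992e+01 -1.76978585e+01  8.18963512e-03
 -4.80445122e+01  7.67159766e+01]
```

```bash
python3 - <<'E'
from h import *
k=np.array([.5664,-.0470]); y0=-1.7
env.gripper_to(0,30)
s=env.read_state(); print(s["clock"],"opening mm",s["opening"]*87,s["finger_force"],s["force"].round(1))
c=s["position"]
for a in range(10,70,10):
    env.move_straight([k[0],k[1],.106],[180,0,y0-a]); s=env.read_state(); print(a,s["tool_rot"][2].round(1),s["wrist_torque"].round(2),s["force"].round(1),round(s["opening"]*87,1),s["clock"])
env.move_straight([k[0],k[1],.106],[180,0,y0-68]); s=env.read_state(); print(s["tool_rot"][2],s["wrist_torque"],s["clock"])
env.gripper_to(.6)
env.move_straight([k[0],k[1],.21],rate=.15)
print(env.read_state()["clock"])
f=env.grab_frame("side"); cv2.imwrite("pics/s2.png",f["image"])
A=cv2.resize(f["image"][110:262,185:335],None,fx=3,fy=3); cv2.imwrite("pics/s2c.png",A)
E
```

```text
6.575 opening mm 13.58101057235599 29.999701157212257 [-1.6  5.3  1.3]
10 -11.6 [ 1.24  0.47 -0.11] [-1.   4.   0.6] 14.0 6.9
20 -21.5 [0.91 0.61 0.04] [-1.3  3.2  1.5] 13.4 7.225
30 -31.4 [0.19 0.88 0.1 ] [-3.4  0.1  1.9] 13.8 7.55
40 -41.5 [-0.82  1.29 -0.2 ] [-4.2 -3.   4.7] 13.8 7.875
50 -51.5 [-1.27  1.51 -0.11] [-4.6 -3.5  4.7] 13.7 8.2
60 -61.5 [-1.48  1.72 -0.05] [-5.9 -5.   5.2] 14.1 8.525
-69.50410332107491 [-1.63445211  1.94103503 -0.01959503] 8.8167
10.575
```

View pics/s2c.png

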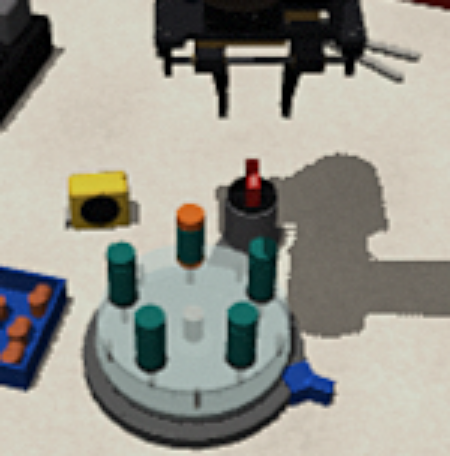

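The knob bar at crop (252,180) has turned about 68° and stayed there, and the carousel hasn't moved, with the orange cap still at image (248,181). Next I grip the marked driver tangentially and carry it clockwise round the arc, turning the wrist with it.

```bash
python3 - <<'E'
from h import *
c=np.array([.5707,.1184]); a0=-67.8
def P(a,z=.115): return [c[0]+.07*np.cos(np.radians(a)),c[1]+.07*np.sin(np.radians(a)),z]
for a in(a0,-120,-181.5): print(np.round(env.inverse_kinematics(P(a),[180,0,a]),1))
env.gripper_to(.62)
env.goto(P(a0,.21),[180,0,a0])
print(env.move_straight(P(a0),rate=.08,force_limit=8))
env.gripper_to(0,40)
s=env.read_state(); print(s["clock"],s["position"].round(4),s["opening"]*87,s["finger_force"],s["force"].round(1))
f=env.grab_frame("side"); cv2.imwrite("pics/s3c.png",cv2.resize(f["image"][110:262,185:335],None,fx=3,fy=3))
E
```

```text
[ 20.6  26.2 -12.7   0.  -51.1   1.6]
[ 23.4  21.1 -21.4   0.  -47.5 -53.4]
[  31.6   19.1  -24.6   -0.   -46.3 -123.1]
False
13.3333 [0.597  0.0535 0.115 ] 27.10645500022597 39.999401941895485 [-1.4 -1.5  0.9]
```

View pics/s3c.png

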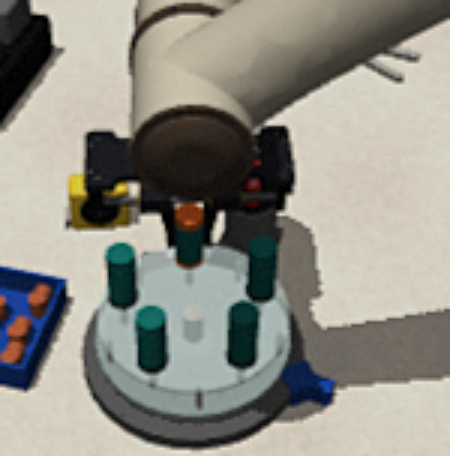

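The gripper is on the orange-capped driver at crop (189,220), 27 mm open against a 28 mm handle. Now I turn it along the arc.

```bash
python3 - <<'E'
from h import *
c=np.array([.5707,.1184]); a0=-67.8
def P(a,z=.115): return [c[0]+.07*np.cos(np.radians(a)),c[1]+.07*np.sin(np.radians(a)),z]
A=np.linspace(a0,-181.5,13)[1:]
for a in A:
    env.move_straight(P(a),[180,0,a],rate=.06); s=env.read_state()
    print(round(a,1),s["clock"].round(1),s["force"].round(1),s["wrist_torque"].round(1),round(s["opening"]*87,1),round(s["finger_force"],1))
    if np.linalg.norm(s["force"])>30: print("stop"); break
from seg import blobs,BOX
for n in("side","top"):
    f=env.grab_frame(n); np.save(f"pics/{n}2.npy",f,allow_pickle=True)
    for col in("orange","teal","blue","red"):
        for b,q in blobs(f,col,BOX[n])[0]: print(n,col,b.round(1),q)
    cv2.imwrite(f"pics/{n}4.png",cv2.resize(f["image"][140:262,185:335],None,fx=4,fy=4))
E
```

```text
Traceback (most recent call last):
AttributeError: 'float' object has no attribute 'round'
```

```bash
python3 - <<'E'
from h import *
c=np.array([.5707,.1184]); a0=-67.8
def P(a,z=.115): return [c[0]+.07*np.cos(np.radians(a)),c[1]+.07*np.sin(np.radians(a)),z]
A=np.linspace(a0,-181.5,13)[1:]
for a in A:
    env.move_straight(P(a),[180,0,a],rate=.06); s=env.read_state()
    print(round(a,1),round(float(s["clock"]),1),s["force"].round(1),s["wrist_torque"].round(1),round(s["opening"]*87,1),round(float(s["finger_force"]),1))
    if np.linalg.norm(s["force"])>30: print("stop"); break
from seg import blobs,BOX
for n in("side","top"):
    f=env.grab_frame(n); np.save(f"pics/{n}2.npy",f,allow_pickle=True)
    for col in("orange","teal","blue","red"):
        for b,q in blobs(f,col,BOX[n])[0]: print(n,col,b.round(1),q)
    cv2.imwrite(f"pics/{n}4.png",cv2.resize(f["image"][140:262,185:335],None,fx=4,fy=4))
E
```

```text
-77.3 14.0 [-2.5 -2.9  2.8] [-0.7  0.8  0.1] 26.8 40.0
-86.8 14.3 [-3.1 -4.   1.9] [-1.1  0.8  0.2] 27.1 40.0
-96.2 14.7 [-3.3 -5.3  3.7] [-1.4  1.   0.2] 27.2 40.0
-105.7 15.0 [-4.4 -4.9  5.2] [-1.5  1.2  0.2] 26.8 40.0
-115.2 15.3 [-5.1 -6.3  5.7] [-1.5  1.4  0.2] 27.4 40.0
-124.6 15.7 [-6.4 -4.7  6.4] [-1.4  1.6  0.1] 27.3 40.0
-134.1 16.0 [-7.1 -4.6  7.2] [-1.3  2.   0.1] 27.4 40.0
-143.6 16.4 [-8.8 -3.3  8.9] [-1.1  2.3  0.1] 27.2 40.0
-153.1 16.7 [-9.4 -1.6  9.6] [-0.7  2.6  0.1] 27.1 40.0
-162.6 17.1 [-10.9  -1.7  10.1] [-0.4  3.   0.1] 27.0 40.0
-172.0 17.4 [-11.8  -0.6  11.4] [0.  3.4 0. ] 27.1 40.0
-181.5 17.7 [-13.6   0.6  11.3] [0.5 3.8 0. ] 27.1 40.0
side orange [211.1 175.9] [208 175   8   5  12]
side teal [235.2 189.2] [231 181   9  20 112]
side teal [261.7 185.8] [260 181   5  12  36]
side teal [224.  209.4] [220 201   9  20 125]
side teal [247.6 224.2] [243 215  11  21 134]
side blue [286.9 236.5] [279 230  17  14 122]
top teal [217.9 172.4] [215 169   7   8  42]
top teal [242.1 171.7] [239 168   7   8  46]
top teal [249.4 194.1] [247 192   6   6  29]
top blue [209.1 155.2] [207 155   6   2   8]
top blue [228. 223.] [227 221   3   5  11]
top blue [230.6 229.8] [230 228   3   4   8]
top red [280.6 189.4] [276 187   9   6  31]
```

View pics/side4.png

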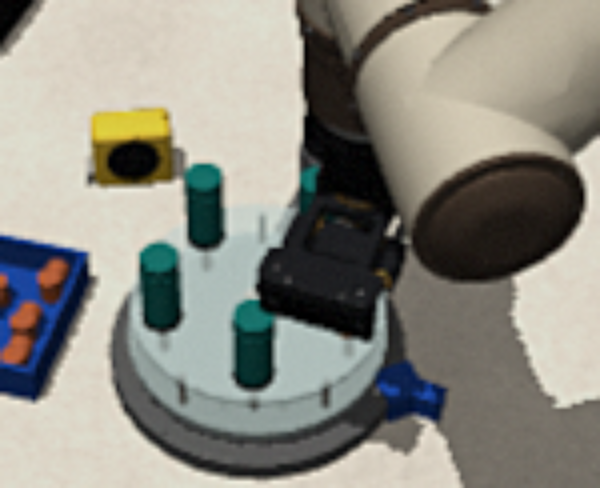

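The marked handle is inside the gripper, on the side of the blue pointer at crop (410,392). I'll check the carousel angle from the visible teal handles.

```bash
python3 - <<'E'
from fit import *
teal2={"side":[(235.2,190.0),(224.,210.),(247.6,224.7)],"top":[(217.9,172.4),(242.1,171.7)]}
def r2(p,cams=("side","top")):
    r=[]
    for n in cams:
        pr=[proj(F[n],[.5707+.07*np.cos(p[0]+k*np.radians(72)),.1184+.07*np.sin(p[0]+k*np.radians(72)),.1078]) for k in range(1,5)]
        for t in teal2[n]: r.append(min((q-np.array(t) for q in pr),key=np.linalg.norm))
    return np.concatenate(r)
for c in(("side","top"),("side",),("top",)):
    s=least_squares(r2,[np.radians(178.5)],args=(c,)); print(c,np.degrees(s.x),s.fun.round(1))
# bar direction now
f=np.load("pics/top2.npy",allow_pickle=True).item(); b,m=blobs(f,"red",BOX["top"]); q=np.argwhere(m)[:,::-1].astype(float)
w=np.array([at_z(f,u,.108)[:2] for u in q]); c=w-w.mean(0); e,V=np.linalg.eigh(c.T@c); print("bar dir",np.degrees(np.arctan2(V[1,1],V[0,1])),w.mean(0))
s=env.read_state(); print(s["clock"],s["position"],s["tool_rot"],s["finger_force"],s["force"],np.abs(s["qvel"]).max())
for t in["torch","tape_measure","fittings_tray"]: print(t,[(np.round(d["xyz"],3),round(d["score"],2)) for d in env.search_frame(env.grab_frame("top"),t)[:1]])
E
```

```text
('side', 'top') [180.18962217] [-0.7 -0.5 -0.1 -0.3 -0.2 -0.7  0.1  1.  -0.2  1.1]
('side',) [180.28187463] [-0.7 -0.5 -0.1 -0.2 -0.1 -0.7]
('top',) [180.02210137] [ 0.1  1.  -0.1  1.1]
bar dir 112.91671391368504 [ 0.56589075 -0.05200699]
17.8333 [0.49719906 0.12022639 0.11498119] [-179.92484585   -0.43216817  178.49283468] 40.005600890144706 [-13.78847602   1.43998769  11.60962888] 0.1742040805416837
torch [(array([0.597, 0.305, 0.026]), 0.89)]
tape_measure [(array([ 0.727, -0.021,  0.055]), 0.77)]
fittings_tray [(array([0.761, 0.157, 0.017]), 0.59)]
```

The driver is about 2 mm from the front place and the knob is at about 1.14 rad. The torch reading has shifted, so I'll check it before handing in.

```bash
python3 - <<'E'
from h import *
f=env.grab_frame("side"); d=[(np.round(d["xyz"],3),round(d["score"],2)) for d in env.search_frame(f,"torch")[:1]]; print(d)
a=np.load("pics/side.npy",allow_pickle=True).item()["image"]; b=f["image"]
print(np.abs(a[262:290,190:256].astype(int)-b[262:290,190:256]).mean())
env.dwell(0.5); s=env.read_state(); print(s["clock"],s["position"],s["finger_force"])
print(env.close_job())
E
```

```text
[(array([0.576, 0.31 , 0.029]), 0.71)]
6.7231240981240985
18.7333 [0.49719083 0.12020709 0.11498011] 40.005065677687526
the job is handed in; nothing more can be done
None
```

I handed the job in at about 19 s: the knob was clicked over to about 1.14 rad, and the orange-capped driver was gripped at 40 N, measured about 2 mm from the front place; the torch read within about 4 mm of its start, no other bystander move was seen, and no verdict came back.

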